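# Screw home the loose cap of the gauge-pin canister

### The arm

A 6-joint arm with a two-finger parallel gripper is mounted at the origin on a cart in front of the work surface, level with it; the furniture and walls round the work are solid. World frame = base frame: x ahead of the robot, y to its left, z up, the work surface at z = 0. Lengths are in mm, angles in rad, forces in N, time in s.
With the tool pointing down it reaches from about 350 to 975 mm from the base axis. Payload 7.1 kg.
Tool frame: the origin (TCP) lies on the front face of the gripper's body, between the roots of the fingers; the fingertips stand 80 mm ahead of it and the grasp point (between the pads) lies 61 mm ahead of it (env.tips_ahead is the distance from the TCP to the fingertips, in mm); z points along the fingers, y is the direction in which the jaws open and shut (so a half turn about z gives the same grasp; the last joint's range is limited). The gripper opens to 88 mm and grips with 3 to 60 N. Pads are 20 mm wide; open, the fingers measure 115 mm over their backs; the gripper's body (75 mm by 178 mm) begins 61 mm behind the grasp point.
Start: joints at [1.291, 0.423, 1.63, -0, 1.089, -0.019], TCP at [161.127, 603.857, 302.675] pointing down, gripper open.
Joint ranges: [-3, 3], [-0.9, 2.11], [0.09, 2.58], [-1.31, 4.45], [0.11, 2.69], [-2.54, 2.54]. Speed limits (rad/s): [2.39, 2.39, 3.01, 3.14, 3.14, 3.14].

### API

Orientations are given as a unit quaternion [x, y, z, w].
In Python, from station import env, set_gripper, viewer, workorder gives the robot as it stands. Calls block until the motion is done:
- env.reach(position, orientation): joint-space move of the TCP to a pose.
- env.move_l(position, rot=None, rate=150, f_stop=None): straight line of the TCP; rot=None keeps the orientation; rate is the mean speed in mm/s. With f_stop (N) it stops when the force on the tool has changed by that much, and returns True; else False.
- env.move_joints(angles): joint-space move.
- set_gripper(opening): finger opening in mm; the grip force is fixed at half the most; returns when the fingers have stopped.
- env.hold(seconds).
- env.ik(position, orientation): joint angles nearest the present ones, or None.
- env.read_state(): the state.
- viewer.camera(name): name is "scene" or "top" or "wrist"; returns the picture (480x640x3 uint8, blue, green, red); there is no depth.
- viewer.camera_params(name): a dict with "fx", "fy", "cx", "cy" (pixels), "dist" ([k1, k2, p1, p2, k3] as OpenCV has them; the pictures are not rectified), "pose" (4x4, takes a point from camera to world coordinates); the wrist camera has in their place "tool_from_camera" (4x4, takes a point from camera to tool coordinates, whose origin is the TCP and whose axes are the flange's). Camera axes: x right, y up, looking along -z (the intrinsics and any distortion apply to the point x, -y, -z); pixel columns grow to the right and rows downward; lengths in mm; the calibration is good to about 2 mm. A picture is of the moment at which its call begins: read the wrist's pose just before it. camera_params takes no time and is no camera call.
A pose or a line that the arm cannot do raises env.IKError and nothing moves.
- workorder.sign_off(): hands the job in, once; it reports no verdict.
The state is a dict: "time_s": time; "qpos": joint angles; "dq": joint speeds; "tau": joint torques, N m; "tool_pos": TCP position; "orientation": TCP orientation; "force": force on the tool from outside, world axes, zero at the start; "wrist_torque": the same for the moment, N m; "width": finger opening in mm.
Only numpy, scipy, OpenCV 4.12 (cv2) and the standard library are available. Lean on these libraries where they do the work, as an engineer would, in place of code of your own. Each camera call takes 0.05 s, during which the arm holds its last target. There are 200 camera calls.

### The job

The yellow cap on one of the two gauge-pin canisters was left loose. Screw the yellow cap clockwise until it is fully home, with its black line over the black line on its canister, then let go of it. Leave the blue cap exactly as it is, because that canister is still in use.

Things in the scene. Friction and masses are not known exactly. Their poses are not given: they have to be found in the camera images.
- cap_yellow (a joint): Yellow ribbed screw cap, captive on its canister (vertical hinge). Value = how far it is unscrewed, rad: 0 is fully home at a firm stop; it grows counterclockwise seen from above, up to 1.6, and starts between 0.6 and 1.3, so one clockwise twist by the value closes it. The cap neither rises nor comes off, turns stiffly (about 0.1 N m) and stays where it is left.
- cap_yellow_top (a point): Centre of the yellow cap's flat top, on its turning axis, 132 mm above the worktop. The round cap is 46 mm in diameter and 34 mm tall (spans 98 to 132 mm) and can be gripped from above across any diameter. z is up; x turns with the cap: the black line on its top runs from the centre along -x to the rim and down the side.
- canister_yellow: Aluminium canister with yellow bands under the yellow cap; fixed, does not move. Origin: centre of the underside. Foot 90 x 90 x 12 mm, body 62 mm in diameter with shoulder at 85 mm, neck 36 mm in diameter from 85 to 98 mm. A black line down its wall and a white tick on the foot, both at its -x side, face the robot within 35 degrees; fully home, the cap's line stands over them.
- cap_blue_line (a point): Point on the white line on top of the blue cap, 20 mm from that cap's axis, 132 mm above the worktop. The blue cap and its fixed canister (blue bands) are sized like the yellow one and stand to its left or right, axes at least 110 mm apart. The blue cap is partly unscrewed too and must not be turned.
There are look-alikes about, which are no part of the job. Leave any turquoise look-alike of the canister_yellow alone.

How it is judged (in metres and radians):
At the end, for the whole second after the job is handed in: The yellow cap is within 0.17 rad (10 degrees) of fully home, and the line on the blue cap is within 6 mm of where it was at the start (about 17 degrees of turn) (value of joint cap_yellow below 0.17 rad and distance of cap_blue_line from where it was at the start of the episode below 0.006 m); the robot touches nothing.
It fails at once if the blue cap is turned (its line moved more than 6 mm) (distance of cap_blue_line from where it was at the start of the episode above 0.006 m).
It also fails if it takes over 32 s, if anything falls off the work surface, if the arm or the gripper's body presses on something with over 40 N, if the wrist force passes 120 N, or if a joint passes its speed limit or range.

## Working session

There is one attempt and no reset: what is moved stays moved. The work goes in short steps, each a Python script; the robot and the scene stay as the last script left them, time stands still between calls to the robot, and variables do not carry over. Pictures are saved under pics/ and viewed, about 8 in all and at most 12, crops included, and the job is handed in when it is done.

```bash
mkdir -p pics; ls; python3 - <<'E'
from station import env, viewer
import cv2,numpy as np
for n in ("top","scene"):
    cv2.imwrite(f"pics/{n}0.png",viewer.camera(n)); p=viewer.camera_params(n); print(n,p['fx'],p['cx'],p['cy'],p['dist'],np.round(p['pose'],3).tolist())
print(viewer.camera_params("wrist"))
E
```

```text
pics
top 615.5389707939838 324.5129547064165 245.47580800430245 [0.04148487 0.         0.         0.         0.        ] [[0.02, 0.997, -0.07, 417.288], [-0.999, 0.022, 0.03, 193.231], [0.031, 0.07, 0.997, 1100.017], [0.0, 0.0, 0.0, 1.0]]
scene 437.733290373142 316.98233523438876 239.79306211611822 [-0.02280628  0.          0.          0.          0.        ] [[0.798, 0.469, -0.379, 158.821], [-0.603, 0.63, -0.49, -263.551], [0.009, 0.62, 0.785, 778.838], [0.0, 0.0, 0.0, 1.0]]
{'fx': 389.0327726508561, 'fy': 389.0327726508561, 'cx': 314.5792163750632, 'cy': 244.9893830401884, 'dist': array([-0.05871713,  0.        ,  0.        ,  0.        ,  0.        ]), 'tool_from_camera': array([[ 1.66254026e-04,  9.69098152e-01,  2.46675383e-01,
         6.71028906e+01],
       [ 9.99999729e-01,  1.59520769e-05, -7.36648739e-04,
         1.33311635e-01],
       [-7.17819916e-04,  2.46675438e-01, -9.69097886e-01,
        -8.25844609e+01],
       [ 0.00000000e+00,  0.00000000e+00,  0.00000000e+00,
         1.00000000e+00]])}
```

View pics/top0.png

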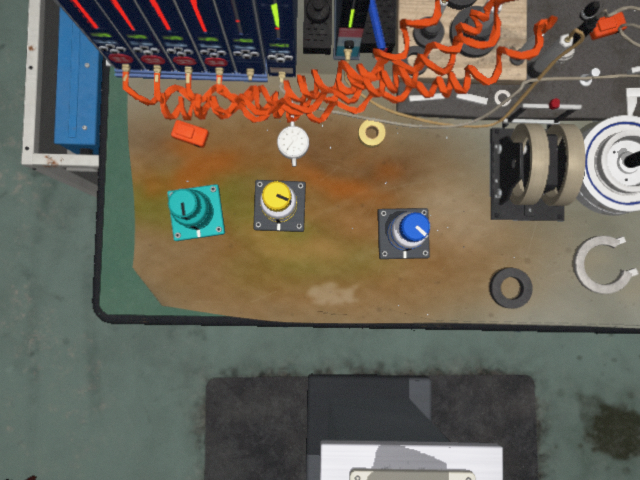

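View pics/scene0.png

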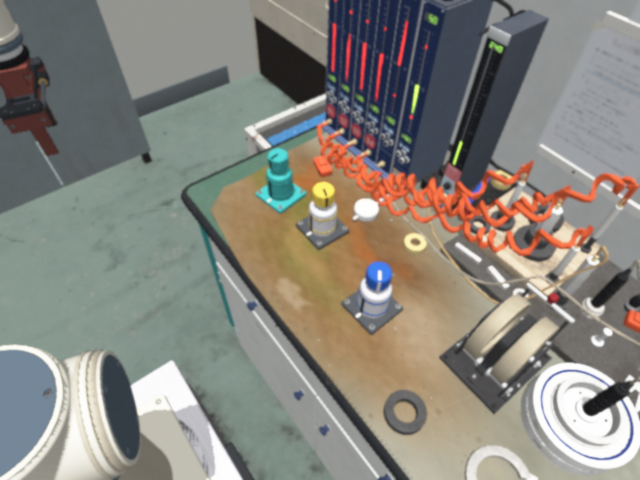

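```bash
cat > h.py <<'E'
from station import env, viewer, set_gripper, workorder
import cv2, numpy as np
from scipy.spatial.transform import Rotation as R
def pose(name):
    p=viewer.camera_params(name)
    if name!="wrist": return p,p["pose"]
    s=env.read_state(); T=np.eye(4); T[:3,:3]=R.from_quat(s["orientation"]).as_matrix(); T[:3,3]=s["tool_pos"]
    return p,T@p["tool_from_camera"]
def cast(p,T,uv,z):
    K=np.array([[p["fx"],0,p["cx"]],[0,p["fy"],p["cy"]],[0,0,1]])
    q=cv2.undistortPoints(np.array(uv,float).reshape(-1,1,2),K,np.array(p["dist"])).reshape(-1,2)
    d=np.c_[q[:,0],-q[:,1],-np.ones(len(q))]@T[:3,:3].T
    return T[:3,3]+d*((z-T[2,3])/d[:,2])[:,None]
def down(yaw): # tool x at yaw, z down
    return (R.from_euler("z",yaw)*R.from_euler("x",np.pi)).as_quat()
E
python3 - <<'E'
from h import *
p,T=pose("top"); print(np.round(cast(p,T,[(277,192),(290,201),(413,227)],132),1)); print(cast(p,T,[(279,229)],12))
s=env.read_state(); print(R.from_quat(s["orientation"]).as_matrix().round(2).tolist(),s["time_s"])
c=cast(p,T,[(277,193)],132)[0]
for y in np.arange(-3,3.1,.5):
    q=env.ik([c[0],c[1],320],down(y)); print(y,None if q is None else np.round(q,2))
E
```

```text
[[568.7 241.3 132. ]
 [554.9 220.4 132. ]
 [518.1  24.6 132. ]]
[[521.51943448 242.0716251   12.        ]]
[[-0.97, 0.26, -0.0], [0.26, 0.97, -0.0], [0.0, -0.0, -1.0]] 0.1
-3.0 [ 0.38  0.39  1.64  0.    1.11 -1.33]
-2.5 [ 0.38  0.39  1.64  0.    1.11 -1.83]
-2.0 [ 0.38  0.39  1.64  0.    1.11 -2.33]
-1.5 None
-1.0 None
-0.5 [ 0.38  0.39  1.64 -0.    1.11  2.45]
0.0 [ 0.38  0.39  1.64 -0.    1.11  1.95]
0.5 [ 0.38  0.39  1.64 -0.    1.11  1.45]
1.0 [ 0.38  0.39  1.64 -0.    1.11  0.95]
1.5 [ 0.38  0.39  1.64 -0.    1.11  0.45]
2.0 [ 0.38  0.39  1.64 -0.    1.11 -0.05]
2.5 [ 0.38  0.39  1.64  0.    1.11 -0.55]
3.0 [ 0.38  0.39  1.64  0.    1.11 -1.05]
```

```bash
python3 - <<'E'
from h import *
env.reach([567,241,320],down(2.7))
p,T=pose("wrist"); im=viewer.camera("wrist"); cv2.imwrite("pics/w1.png",im); np.save("w1T.npy",T)
hsv=cv2.cvtColor(im,cv2.COLOR_BGR2HSV); m=cv2.inRange(hsv,(20,120,110),(35,255,255))
n,l,s,c=cv2.connectedComponentsWithStats(m)
for i in range(1,n):
    if s[i,4]>100: print(s[i],c[i])
print(env.read_state()["time_s"])
E
```

```text
[  110    62   321   181 18846] [267.28504722 156.8880399 ]
[ 468   64   93   77 2711] [519.1888602   96.34009591]
[ 282  204   65   67 3170] [314.61766562 237.75962145]
[  66  330   44   76 1469] [ 82.56909462 368.3655548 ]
[ 521  330   43   76 1469] [546.47311096 368.17835262]
[ 284  419  356   27 3485] [484.31678623 435.68091822]
2.1167
```

View pics/w1.png

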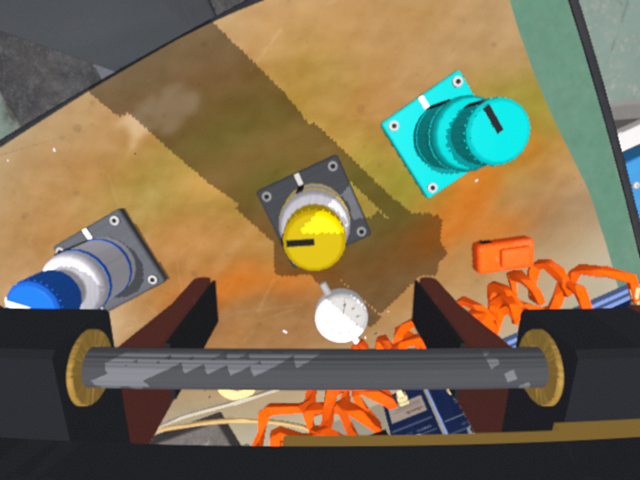

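```bash
python3 - <<'E'
from h import *
im=cv2.imread("pics/w1.png"); T=np.load("w1T.npy"); p=viewer.camera_params("wrist")
c=cast(p,T,[(314.7,239)],132)[0]
g=cv2.cvtColor(im,cv2.COLOR_BGR2GRAY); m=np.zeros_like(g); cv2.circle(m,(315,239),29,255,-1)
ys,xs=np.where((g<70)&(m>0)); L=cast(p,T,np.c_[xs,ys],132)[:,:2]
m[:]=0; m[170:192,288:308]=255
hsv=cv2.cvtColor(im,cv2.COLOR_BGR2HSV)
y2,x2=np.where((hsv[...,2]>190)&(hsv[...,1]<60)&(m>0)); K=cast(p,T,np.c_[x2,y2],12)[:,:2]
a=lambda v:np.arctan2(v[1],v[0])
dl=L.mean(0)-c[:2]; dt=K.mean(0)-c[:2]
v=np.linalg.svd(L-L.mean(0))[2][0]; vt=np.linalg.svd(K-K.mean(0))[2][0]
print(c,len(xs),len(x2),dl,a(dl),"axis",a(v),a(-v),"tick",dt,a(dt),a(vt),a(-vt)); print((a(dl)-a(dt))%(2*np.pi))
# foot direction check from top camera
p,T=pose("top"); print(cast(p,T,[(277,193)],132))
E
```

```text
[564.3072218  243.42530078 132.        ] 125 54 [ -2.24528144 -10.80326604] -1.7757127018372254 axis -1.9502033664364338 1.1913892871533593 tick [-36.42122311  -0.84159717] -3.118489436308485 0.00015267417906976425 -3.1414399794107233
1.3427767344712598
[[567.12220297 241.26951936 132.        ]]
```

```bash
python3 - <<'E'
from h import *
C=[565.5,242.5]
print(env.move_l([*C,179],down(2.7),rate=120,f_stop=10))
set_gripper(30); s=env.read_state(); print(s["width"],s["force"],s["wrist_torque"],s["time_s"])
y=2.7
while y>2.7-1.45:
    y-=0.1 if y>1.75 else 0.05
    env.move_l([*C,179],down(y),rate=60); s=env.read_state()
    print(round(y,2),np.round(s["force"],1),np.round(s["wrist_torque"],2),round(s["time_s"],2))
    if abs(s["wrist_torque"][2])>0.35 and y<2.2: break
E
```

```text
False
45.195429110259084 [-1.58468396 -3.94908511  3.37119004] [-0.51232524  0.23008159 -0.03678813] 4.175
2.6 [-1.7 -4.9  4.1] [-0.68  0.29 -0.09] 4.42
2.5 [-0.8 -4.1  3.5] [-0.87  0.29 -0.04] 4.67
2.4 [-1.6 -5.2  4.2] [-0.87  0.35 -0.04] 4.92
2.3 [-0.9 -4.6  4.3] [-0.89  0.34 -0.09] 5.17
2.2 [-1.8 -4.8  4. ] [-0.9   0.32 -0.12] 5.42
2.1 [-1.3 -5.3  3.9] [-0.88  0.31 -0.09] 5.67
2.0 [-2.1 -4.3  4. ] [-0.88  0.27 -0.11] 5.92
1.9 [-1.4 -5.7  3.7] [-0.91  0.29 -0.08] 6.17
1.8 [-0.8 -4.8  3.1] [-0.86  0.23 -0.05] 6.42
1.7 [-1.3 -4.   2.4] [-0.92  0.29 -0.07] 6.67
1.65 [-1.8 -4.1  3.1] [-0.94  0.23 -0.07] 6.92
1.6 [-0.5 -5.   4. ] [-0.89  0.19 -0.05] 7.17
1.55 [-1.4 -5.1  3.6] [-0.9   0.24 -0.03] 7.42
1.5 [-1.5 -4.5  3.8] [-0.94  0.25 -0.08] 7.67
1.45 [ 0.1 -3.4  1.7] [-0.74  0.18  0.67] 7.92
```

```bash
python3 - <<'E'
from h import *
set_gripper(88)
env.move_l([565.5,242.5,320],rate=150); s=env.read_state()
env.reach([540,242,325],down(2.9))
p,T=pose("wrist"); im=viewer.camera("wrist"); np.save("w2T.npy",T); cv2.imwrite("pics/w2.png",cv2.resize(im[130:310,200:440],None,fx=3,fy=3,interpolation=cv2.INTER_CUBIC))
cv2.imwrite("pics/w2full.png",im)
t=viewer.camera("top"); cv2.imwrite("pics/top1.png",t); s=env.read_state(); print(s["width"],s["force"],s["time_s"])
E
```

```text
87.71883195093454 [ 0.31000328 -0.16658828 -0.17974373] 11.2167
```

View pics/w2.png

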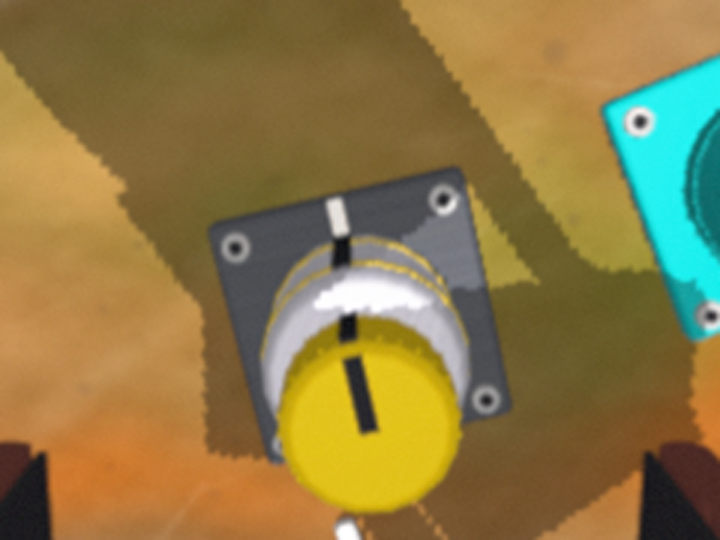

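```bash
python3 - <<'E'
from h import *
a=cv2.imread("pics/top0.png");b=cv2.imread("pics/top1.png")
h=lambda i:cv2.inRange(i[205:255,390:440],(0,0,0),(255,255,255))
print("blue diff",cv2.absdiff(a,b)[210:245,395:432].mean())
workorder.sign_off()
E
```

```text
blue diff 21.0023166023166
the job is handed in; nothing more can be done
```

View pics/top1.png

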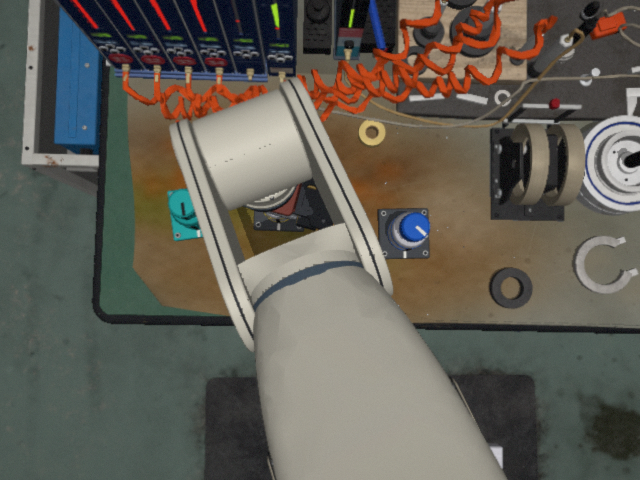

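The yellow cap is screwed home and released, and the job is handed in; the hand-in gave no verdict. I gripped the cap from above and turned it clockwise about 1.25 rad until the wrist moment jumped from about 0.1 to 0.67 N m at the stop. I then opened the gripper and lifted clear. The clock stood at about 11.2 s.

- **Yellow cap:** The close-up after release shows its line parallel to the foot tick and standing over the canister line. The two directions agree to about 0.01–0.02 rad. The starting value measured beforehand was 1.34 rad by the line's mean position and 1.19 rad by its direction; the stop came at about 1.2–1.25, between the two.
- **Blue cap:** The arm never came near it. An automatic before/after picture difference over the blue cap came out at 21, which did not confirm that it was unchanged. I handed the job in before looking into that. The later top view shows the white line where it was, at about (421, 232), so the arm's shadow or its edge in that crop probably caused the difference.
- **Contact:** The last force reading was under 0.4 N, with the gripper open and raised, so the robot is touching nothing.

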